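Raise the telescopic lamp mast and set the torch on it

ROBOT

A 6-joint arm with a two-finger parallel gripper is mounted at the origin on a cart in front of the work surface, level with it; the furniture and walls round the work are solid. World frame = base frame: x ahead of the robot, y to its left, z up, the work surface at z = 0. Lengths are in m, angles in rad, forces in N, time in s.
With the tool pointing down it reaches from about 0.35 to 0.925 m from the base axis. Payload 6.4 kg.
Tool frame: the origin (TCP) lies at the very end of the fingers, on their centre line; the grasp point (between the pads) lies 19 mm behind it; z points along the fingers, y is the line along which they close (so a half turn about z gives the same grasp; the last joint's range is limited). The gripper opens to 85 mm and grips with 20 to 120 N. Pads are 22 mm wide; open, the fingers measure 114 mm over their backs; the gripper's body (76 mm by 85 mm) begins 54 mm behind the grasp point. The pads swing forward as they close: fully open they stand 13 mm farther back than shut.
Start: joints at [-1.399, 0.245, 1.558, -0, 1.339, -0.174], TCP at [0.22, -0.612, 0.231] pointing down, gripper open.
Joint ranges: [-3.13, 3.13], [-1.02, 2.26], [0.13, 2.54], [-0.95, 4.09], [0.21, 2.88], [-2.74, 2.74]. Speed limits (rad/s): [2.57, 2.57, 3.14, 3.14, 3.14, 3.14].

INTERFACE

Orientations are given as a unit quaternion [w, x, y, z].
In Python, from station import * gives the robot as it stands. The module is installed in compiled form; this text tells all that it offers.
- The arm moves only by the shell command python3 -m pendant 'ROWS'. ROWS is JSON, a list of rows, each a list of 5 numbers: the finger opening in mm, from 0 to 85.4, then the shift along the world's x, y, z in mm, then the turn about the world's z in degrees. A call has 1 to 20 rows; each row is the pose to reach, as a shift and turn from the pose commanded when the call began; what a row does not reach only later rows make up. A row lasts 1/10 s, in which the tool goes at most 50 mm and 8.59 degrees, less where a joint would pass 70% of its speed; a pose out of reach is approached as far as the arm can. A call with a gripper value outside its range is refused whole. The fingers move at their own pace and stop on an object; the grip force is fixed at half the most. Time passes only in rows, so rows that repeat a pose let the fingers close. It gives the time, the measured TCP pose, the force, the opening and the grip force at its end, in the units of the state.
- state(): the state, without advancing time (a new reading comes with each control period).
- get_image(name): name is "scene" or "top" or "wrist"; returns a dict with "image" (480x640x3 uint8, red, green, blue), "z_map" (480x640 float32, m along the optical axis (not along the pixel's ray), 0 where there is no reading), "vfov" (degrees; the focal length in pixels is half the picture's height over the tangent of half this angle, whatever the lens; pixels are square), "cx", "cy" (the principal point, pixels), "distortion" ([k1, k2, p1, p2, k3] as OpenCV has them; the pictures are not rectified), "extrinsics" (4x4, takes a point from camera to world coordinates); the wrist camera has in their place "mount" (4x4, takes a point from camera to tool coordinates, whose origin is the TCP and whose axes are the flange's). Camera axes: x right, y up, looking along -z (the intrinsics and any distortion apply to the point x, -y, -z); pixel columns grow to the right and rows downward; lengths in m; the calibration is good to about 2 mm. A picture is of the moment at which its call begins: read the wrist's pose just before it.
- hand_in(): hands the job in; it is judged then, once.
The state is a dict: "clock": time; "joint_positions": joint angles; "dq": joint speeds; "tau": joint torques, N m; "position": TCP position; "tool_rot": TCP orientation; "force": force on the tool from outside, world axes, zero at the start; "wrist_torque": the same for the moment, N m; "finger_gap": finger opening in m; "finger_force": force on a finger pad.
Only numpy, scipy, OpenCV 4.12 (cv2) and the standard library are available. Lean on these libraries where they do the work, as an engineer would, in place of code of your own. Each camera call takes 0.05 s, during which the arm holds its last target. There are 200 camera calls.

TASK

Set up the bench lamp stand: swing its latch lever clear, draw the leaning telescopic mast out until its snap button clicks out and holds it up, then let go and lay the torch along the two V rests on top of the mast, roughly centred. Leave the glue bottle, paint tin, tape measure and ratchet standing or lying where they are.

Things in the scene. Friction and masses are not known exactly. Their poses are not given: they have to be found in the camera images.
- stand: Fixed lamp stand: grey plate 190 x 140 x 12 mm. Origin on the bench under its middle, z up. A dark square sleeve (36 mm) leans 30 deg from vertical towards the stand's -x. In the stand's frame u = (-sin30, 0, cos30) runs up along the mast, n = (cos30, 0, sin30) is square to it, v = y is sideways. The sleeve ends 130 mm along u from (50, 0, 8) mm, its collar is 42 mm wide.
- mast (a joint): How far the mast is drawn out along u: 0 m pushed in, 0.094 at its end stop. 4 N of friction plus 0.22 kg of weight; it stays where left. With the latch shut it stops dead at about 0.014. From about 0.089 on the snap button springs out and the mast can no longer slide back.
- mast_grip (a point): Centre of the mast's flat metal grip plate: 112 mm along v, 42 along u, 16 thick along n (so the gripper must tilt with the mast to take its faces). Pushed in, its lower edge is 20 mm above the sleeve's end. Its middle 80 mm are free; the prongs of the rests, 50 mm either side of the middle, rise 41 mm along u above its upper edge. The latch's ear is at its lower +v corner, to 70 mm.
- snap_button (a joint): Sprung lock button of the mast, a 12 mm steel pin: 0 m held in, inside the sleeve; 0.007 clicked out.
- button_top (a point): Outer end of the snap button. When out it sticks out 6 mm along n from the hole in the sleeve's upper, rear face, 22 mm below the sleeve's end.
- latch (a joint): Steel lever pivoted 90 mm from the mast on its +v side, axis along u. 0 rad: shut, its short hook over the mast's ear, its long arm along +v. Grows as the arm's end swings towards +n (up and to the stand's +x), end stop at 1.3. Frees the mast from about 0.8 rad on; swing it nearly to its stop. About 2 N at the post; stays where left.
- latch_grip (a point): Middle height of the gripping post on the latch's long arm: round, 16 mm across, 46 mm high along u (so tilted 30 degrees like the mast), its foot about 24 mm below this point, 65 mm from the pivot.
- cradle (a point): Where the torch's middle belongs: midway between the two V rests (100 mm apart along v, prongs at 45 degrees either side of straight up, 6 mm thick, 38 mm long), 27 mm straight above the bottom of the Vs. Moves with the mast.
- torch: Black torch (flashlight), loose, 161 mm long along its y, 36 mm across at the wider end, 30 in the middle, about 0.16 kg, lying on the bench. Origin on its underside in the middle. Either end may point either way in the rests. It lies either on the left or on the right of the bench.
- torch_mid (a point): Middle of the torch, on its axis, 18 mm above its underside.
- glue_bottle: Standing glue bottle, 58 mm across, 188 mm high, on the stand's +x side, behind the latch lever. Origin under its middle.
- tape_measure: Tape measure standing on its edge, 34 x 91 mm, 66 mm high, on the stand's -x side, out beyond the latch lever. Origin under its middle.
- paint_tin: Paint tin, 77 mm across and 77 mm high, on the stand's -x side under the leaning mast. Origin under its middle.
- ratchet: Ratchet handle, 195 mm long along its y, 28 x 22 mm, lying flat on the bench on the side away from the torch. Origin on its underside in the middle.

How it is judged:
On the way, in this order (a step that is already met when the one before it is completed fails the run):
1. the latch lever is swung clear (at least 1.0 rad) (value of joint latch above 1 rad), for 0.2 s.
2. the mast is drawn out and its snap button has clicked out (value of joint mast above 0.085 m and value of joint snap_button above 0.004 m), for 0.2 s.
3. the torch lies in the two V rests (distance between torch_mid and cradle below 0.03 m and angle between the y axis of torch and the y axis of stand, either way round below 0.2 rad and contact force between torch and mast above 0.3 N), for 0.2 s.
At the end, for the whole second after the job is handed in: The mast is out by more than 85 mm with its snap button out by more than 4 mm, and the torch rests in the V rests on the mast, its middle within 30 mm of the cradle point and its length within 0.2 rad of the line of the two rests, still and let go (all of step 2 and all of step 3 and linear speed of torch below 0.02 m/s); the robot touches nothing.
It fails at once if the glue bottle is pushed more than 40 mm or knocked over (distance of glue_bottle from where it was at the start of the episode above 0.04 m or angle between glue_bottle's own z axis and vertical above 0.5 rad).
It fails at once if the tape measure is pushed more than 40 mm (distance of tape_measure from where it was at the start of the episode above 0.04 m).
It fails at once if the paint tin is pushed more than 40 mm or knocked over (distance of paint_tin from where it was at the start of the episode above 0.04 m or angle between paint_tin's own z axis and vertical above 0.5 rad).
It fails at once if the ratchet is pushed more than 40 mm (distance of ratchet from where it was at the start of the episode above 0.04 m).
It also fails if it takes over 72 s, if anything falls off the work surface, if the arm or the gripper's body presses on something with over 40 N, if the wrist force passes 120 N, or if a joint passes its speed limit or range.

## Working session

There is one attempt and no reset: what is moved stays moved. The work goes in short steps, Python scripts to look and compute and a shell command to move; the robot and the scene stay as the last step left them, time stands still between calls to the robot, and variables do not carry over. Pictures are saved under pics/ and viewed, at most 14 in all, crops included, and the job is handed in when it is done.

```bash
mkdir -p pics; cat > h.py <<'E'
from station import *
import numpy as np, cv2
def cam(name):
    s=state(); d=get_image(name)
    f=240/np.tan(np.radians(d["vfov"]/2)); d["K"]=np.array([[f,0,d["cx"]],[0,f,d["cy"]],[0,0,1.]])
    if "extrinsics" in d: d["T"]=np.array(d["extrinsics"])
    else:
        w,x,y,z=s["tool_rot"]; from scipy.spatial.transform import Rotation as R
        T=np.eye(4);T[:3,:3]=R.from_quat([x,y,z,w]).as_matrix();T[:3,3]=s["position"];d["T"]=T@np.array(d["mount"])
    return d
def cloud(d):
    v,u=np.mgrid[0:480,0:640]; p=np.stack([u,v],-1).reshape(-1,1,2).astype(float)
    q=cv2.undistortPoints(p,d["K"],np.array(d["distortion"],float)).reshape(480,640,2)
    z=d["z_map"]; P=np.stack([q[...,0]*z,-q[...,1]*z,-z],-1)
    W=P@d["T"][:3,:3].T+d["T"][:3,3]; W[z==0]=np.nan; return W
def proj(d,X):
    X=np.atleast_2d(X); c=(X-d["T"][:3,3])@d["T"][:3,:3]
    return cv2.projectPoints(c*[1,-1,-1],np.zeros(3),np.zeros(3),d["K"],np.array(d["distortion"],float))[0].reshape(-1,2)
E
python3 - <<'E'
from h import *
for n in("top","scene"):
    d=cam(n); cv2.imwrite(f"pics/{n}0.png",d["image"][...,::-1]); W=cloud(d); np.savez(f"{n}0.npz",W=W,im=d["image"])
    print(n,d["T"].round(3).tolist(),d["vfov"],(d["z_map"]>0).mean())
s=state(); print(s["clock"],s["tool_rot"],s["position"])
E
```

```text
top [[-0.001, 0.976, -0.217, 0.313], [-1.0, 0.001, 0.005, -0.005], [0.005, 0.217, 0.976, 1.377], [0.0, 0.0, 0.0, 1.0]] 57.9069396662187 0.99609375
scene [[-0.404, 0.51, -0.76, -0.671], [-0.915, -0.204, 0.349, 0.589], [0.023, 0.836, 0.548, 1.049], [0.0, 0.0, 0.0, 1.0]] 45.42031217783996 0.9960188802083333
0.1 [-8.96600889e-04  9.85091790e-01  1.72027211e-01 -1.25337344e-06] [ 0.22021718 -0.61100824  0.2302581 ]
```

View pics/top0.png

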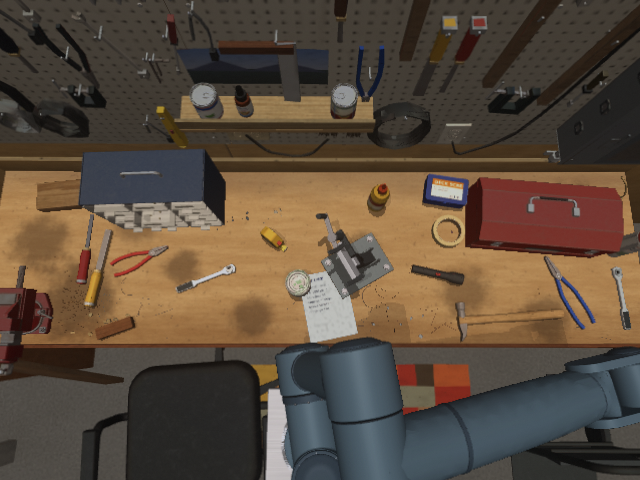

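View pics/scene0.png

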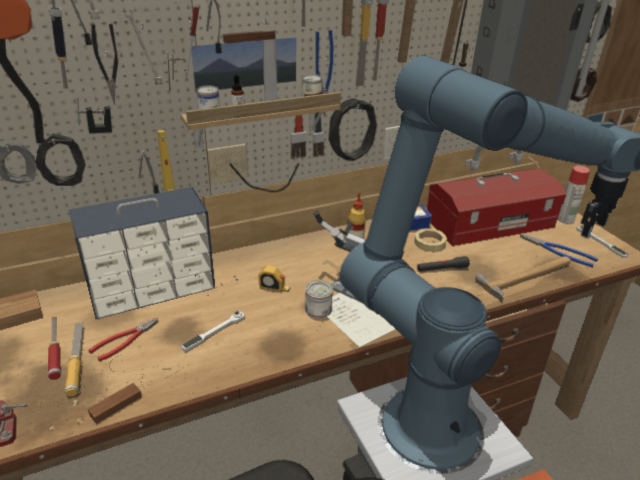

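```bash
python3 - <<'E'
from h import *
A=np.load("top0.npz");W=A["W"];im=A["im"]
B=np.load("scene0.npz");WS=B["W"]
def loc(u,v,r=0): print((u,v),W[v,u].round(3))
for p in[(322,216),(355,262),(298,283),(273,238),(378,195),(437,273),(206,278),(385,262)]: loc(*p)
c=W[262,355]
near=(np.hypot(W[...,0]-c[0],W[...,1]-c[1])<.16)
m=(near&(abs(W[...,2]-.012)<.005)&(im.astype(int).max(-1)-im.min(-1)<25)).astype(np.uint8)
cv2.imwrite("pics/m.png",m*255)
n,l,st,_=cv2.connectedComponentsWithStats(m); k=1+st[1:,4].argmax()
P=W[l==k][:,:2].astype(np.float32); print(len(P),cv2.minAreaRect(P*1000), P.min(0),P.max(0))
# objects by height
def blob(c,r,zlo,zhi,w):
    m=(np.hypot(w[...,0]-c[0],w[...,1]-c[1])<r)&(w[...,2]>zlo)&(w[...,2]<zhi)
    P=w[m]; rect=cv2.minAreaRect((P[:,:2]*1000).astype(np.float32)); return len(P),np.round(rect[0]),np.round(rect[1]),round(rect[2],1),P[:,2].max().round(3)
for nm,p,r,lo in[("glue",(378,195),.06,.02),("tin",(298,283),.06,.06),("tape",(273,238),.07,.02),("torch",(437,273),.12,.006),("ratchet",(206,278),.13,.008)]:
    q=W[p[1],p[0]]; print(nm,blob(q,r,lo,.25,W),blob(q,r,lo,.25,WS))
cv2.imwrite("pics/crop.png",cv2.resize(im[170:330,230:480],None,fx=3.2,fy=3.2,interpolation=cv2.INTER_CUBIC)[...,::-1])
E
```

```text
(322, 216) [ 0.631 -0.004  0.206]
(355, 262) [ 0.51  -0.099  0.148]
(298, 283) [0.458 0.068 0.072]
(273, 238) [0.598 0.147 0.064]
(378, 195) [ 0.717 -0.173  0.13 ]
(437, 273) [ 0.494 -0.363  0.033]
(206, 278) [0.481 0.361 0.01 ]
(385, 262) [ 0.533 -0.206  0.007]
1545 ((523.0897216796875, -114.73945617675781), (139.86444091796875, 191.57217407226562), 29.055627822875977) [ 0.41840586 -0.22669797] [ 0.6264803  -0.00127737]
glue (429, array([ 726., -179.]), array([57., 50.]), 65.0, np.float64(0.191)) (527, array([ 718., -170.]), array([58., 46.]), 52.9, np.float64(0.189))
tin (524, array([463.,  69.]), array([76., 75.]), 0.5, np.float64(0.084)) (497, array([459.,  72.]), array([75., 83.]), 66.5, np.float64(0.082))
tape (264, array([607., 155.]), array([75., 33.]), 48.9, np.float64(0.072)) (416, array([604., 160.]), array([76., 44.]), 54.6, np.float64(0.069))
torch (703, array([ 498., -371.]), array([232., 220.]), 7.1, np.float64(0.04)) (631, array([ 497., -365.]), array([234., 160.]), 8.8, np.float64(0.038))
ratchet (394, array([494., 363.]), array([227., 239.]), 34.4, np.float64(0.026)) (380, array([477., 365.]), array([ 28., 193.]), 22.0, np.float64(0.022))
```

View pics/crop.png

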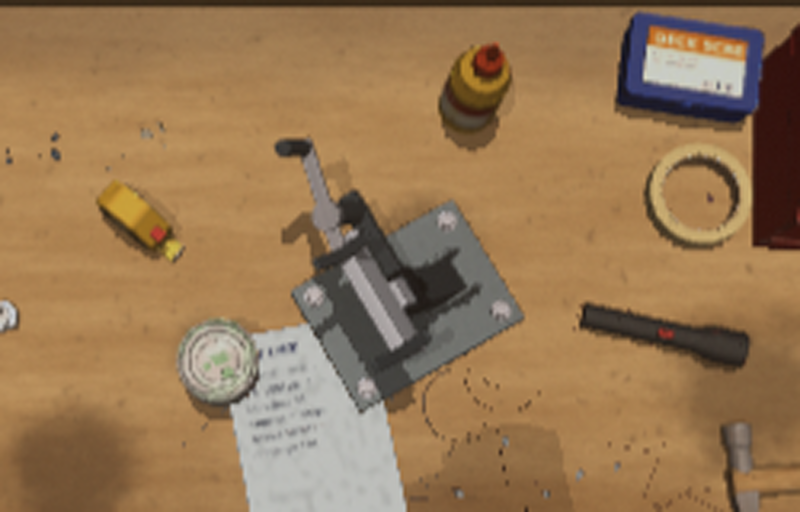

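```bash
python3 -m pendant '[[85,20,30,90,8],[85,60,90,170,25],[85,360,560,190,99],[85,360,560,190,99],[85,360,560,190,99],[85,360,560,190,99],[85,360,560,190,99],[85,360,560,190,99],[85,360,560,190,99],[85,360,560,190,99],[85,360,560,190,99],[85,360,560,190,99],[85,360,560,190,99],[85,360,560,190,99],[85,360,560,190,99],[85,360,560,190,99],[85,360,560,190,99],[85,360,560,190,99],[85,360,560,190,99],[85,360,560,190,99]]'
python3 - <<'E'
from h import *
s=state(); print(s["clock"],s["position"],s["tool_rot"],s["joint_positions"])
d=cam("wrist"); cv2.imwrite("pics/w1.png",d["image"][...,::-1]); np.savez("w1.npz",W=cloud(d),im=d["image"]); print(np.array(d["mount"]).round(3).tolist())
E
```

```text
clock: 2.1
position: [0.5799, -0.0525, 0.4212]
tool_rot: [-0.0, 0.51, 0.86, -0.0]
force: [-0.5, 0.6, -0.3]
finger_gap: 0.0852
finger_force: 0.0
2.1 [ 0.57992554 -0.05249881  0.42118893] [-7.73660424e-05  5.09658143e-01  8.60376993e-01 -4.31215589e-05] [-2.84858559e-01 -2.39890300e-03  1.48861222e+00 -4.54560463e-05
  1.65555059e+00 -7.86083907e-01]
[[0.001, 0.958, 0.286, 0.073], [1.0, -0.0, -0.001, 0.0], [-0.001, 0.286, -0.958, -0.143], [0.0, 0.0, 0.0, 1.0]]
```

View pics/w1.png

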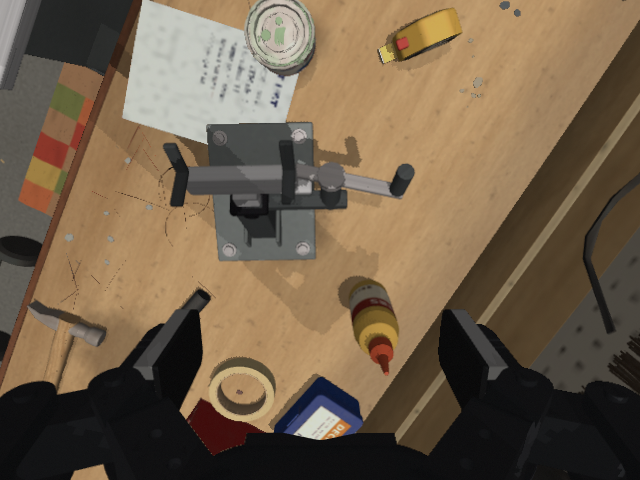

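```bash
cat >> h.py <<'E'
S0=np.array([.523,-.115,0]); a=np.radians(-61); Rs=np.array([[np.cos(a),-np.sin(a),0],[np.sin(a),np.cos(a),0],[0,0,1]])
U=np.array([-.5,0,.8660254]);N=np.array([.8660254,0,.5]);V=np.array([0,1.,0]);O=np.array([.05,0,.008])
def uvn(W):
    q=(W-S0)@Rs-O; return np.stack([q@U,q@V,q@N],-1)
def world(u,v,n): return S0+Rs@(O+u*U+v*V+n*N)
E
python3 - <<'E'
from h import *
for f in("w1","top0"):
    A=np.load(f+".npz");W=A["W"];q=uvn(W)*1000; im=A["im"]
    def rep(nm,m):
        P=q[m]; 
        if len(P): print(f,nm,len(P),"pct2",np.percentile(P,2,0).round(),"pct98",np.percentile(P,98,0).round(),"med",np.median(P,0).round())
    u,v,n=q[...,0],q[...,1],q[...,2]
    rep("post",(abs(v-155)<20)&(u>178)&(u<240)&(abs(n)<50))
    rep("plate",(abs(v)<35)&(u>140)&(u<240)&(abs(n)<50))
    rep("prong+",(abs(v-50)<8)&(u>200)&(u<300)&(abs(n)<60))
    rep("prong-",(abs(v+50)<8)&(u>200)&(u<300)&(abs(n)<60))
    rep("arm",(v>80)&(v<140)&(u>140)&(u<220)&(abs(n)<50))
    s=(W-S0)@Rs*1000
    g=(np.hypot(W[...,0]-.72,W[...,1]+.175)<.06)&(W[...,2]>.02); P=s[g]; print("glue stand frame",np.percentile(P,[2,98],0).round().tolist())
A=np.load("w1.npz");W=A["W"];P=W[(abs(W[...,2]-.012)<.004)&(np.hypot(W[...,0]-.523,W[...,1]+.115)<.13)]
im=A["im"].astype(int);m=(abs(W[...,2]-.012)<.004)&(np.hypot(W[...,0]-.523,W[...,1]+.115)<.13)&(im.max(-1)-im.min(-1)<25)
n,l,st,_=cv2.connectedComponentsWithStats(m.astype(np.uint8));k=1+st[1:,4].argmax();print(cv2.minAreaRect((W[l==k][:,:2]*1000).astype(np.float32)))
E
```

```text
w1 post 781 pct2 [180. 136.   2.] pct98 [230. 160.  18.] med [208. 150.  13.]
w1 plate 2359 pct2 [145. -33. -10.] pct98 [198.  34.  10.] med [194.   1.   4.]
w1 prong+ 866 pct2 [204.  46. -15.] pct98 [238.  58.  32.] med [211.  52.  -0.]
w1 prong- 900 pct2 [203. -54. -13.] pct98 [237. -42.  33.] med [210. -47.   1.]
w1 arm 1377 pct2 [144.  82. -16.] pct98 [188. 138.  11.] med [184.  99.   2.]
glue stand frame [[128.0, 123.0, 26.0], [167.0, 174.0, 178.0]]
top0 post 87 pct2 [180. 136.   2.] pct98 [230. 159.  19.] med [205. 149.  14.]
top0 plate 285 pct2 [146. -33.  -9.] pct98 [200.  33.  11.] med [191.  -0.   4.]
top0 prong+ 89 pct2 [202.  44. -13.] pct98 [237.  56.  34.] med [211.  50.   1.]
top0 prong- 93 pct2 [202. -55. -12.] pct98 [236. -44.  34.] med [210. -50.   2.]
top0 arm 159 pct2 [143.  81. -13.] pct98 [190. 139.  13.] med [184.  97.   3.]
glue stand frame [[130.0, 121.0, 26.0], [177.0, 171.0, 175.0]]
((491.4425048828125, -55.58686828613281), (140.81512451171875, 56.823211669921875), 28.739721298217773)
```

```bash
python3 - <<'E'
from h import *
p=np.array(state()["position"]); g=lambda u,v,n:(world(u,v,n)-[0,0,.019])
s=g(.214,.152,.010); print("approach",((s-p)*1000).round(1))
for th in(.16,.4,.6,.8,1.0,1.15,1.26):
    print(th,((g(.214,.09+.063*np.cos(th),.063*np.sin(th))-s)*1000).round(1))
E
```

```text
approach [  52.5   53.3 -241.9]
0.16 [0.2 0.1 0. ]
0.4 [  2.6 -12.9   7.3]
0.6 [  2.  -24.2  12.8]
0.8 [ -1.1 -35.4  17.6]
1.0 [ -6.4 -46.1  21.5]
1.15 [-11.8 -53.6  23.8]
1.26 [-16.4 -58.6  25. ]
```

```bash
python3 -m pendant '[[50,30,30,-20,0],[50,52,53,-70,0],[50,52,53,-120,0],[50,52,53,-170,0],[50,52,53,-205,0],[50,52,53,-230,0],[50,52,53,-242,0],[50,52,53,-242,0],[10,52,53,-242,0],[10,52,53,-242,0],[10,52,53,-242,0],[10,52,53,-242,0],[10,52,53,-242,0]]'
```

```text
clock: 3.45
position: [0.6345, 0.0015, 0.182]
tool_rot: [0.003, 0.509, 0.861, 0.002]
force: [4.5, 2.7, 3.9]
finger_gap: 0.0145
finger_force: 58.8
```

```bash
python3 -m pendant '[[10,1,-6,4,0],[10,3,-13,7,0],[10,2,-24,13,0],[10,1,-30,15,0],[10,-1,-35,18,0],[10,-4,-41,20,0],[10,-6,-46,22,0],[10,-9,-50,23,0],[10,-12,-54,24,0],[10,-16,-58,25,0],[10,-16,-58,25,0],[10,-16,-58,25,0]]'
python3 - <<'E'
from h import *
d=cam("wrist"); cv2.imwrite("pics/w2.png",d["image"][...,::-1])
E
```

```text
clock: 4.65
position: [0.6216, -0.0584, 0.2087]
tool_rot: [0.008, 0.51, 0.86, 0.003]
force: [14.0, -3.0, 3.2]
finger_gap: 0.0137
finger_force: 59.1
```

View pics/w2.png

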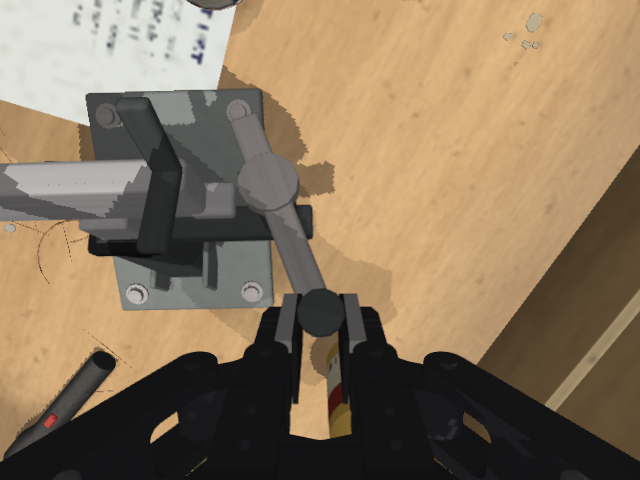

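```bash
python3 -m pendant '[[50,0,0,0,0],[50,0,0,0,0],[50,0,0,0,0],[50,0,0,40,0],[50,0,0,90,0],[85,0,0,140,0],[85,0,0,190,0],[85,0,0,190,-30],[85,0,0,190,-90],[85,0,0,190,-90],[85,0,0,190,-90],[85,0,0,190,-90],[85,0,0,190,-90],[85,0,0,190,-90],[85,0,0,190,-90],[85,0,0,190,-90],[85,0,0,190,-90],[85,0,0,190,-90],[85,0,0,190,-90]]'
python3 - <<'E'
from h import *
d=cam("wrist"); cv2.imwrite("pics/w3.png",d["image"][...,::-1]);np.savez("w3.npz",W=cloud(d),im=d["image"])
s=state();p=np.array(s["position"]);print(p,s["tool_rot"])
for f in("w1","w3"):
    q=uvn(np.load(f+".npz")["W"])*1000;u,v,n=q[...,0],q[...,1],q[...,2]
    for sg in(1,-1):
        m=(abs(sg*v-50)<25)&(u>214)&(u<245)&(abs(n)<45); P=q[m]; print(f,sg,len(P),np.percentile(P,[1,50,99],0).round(1).tolist())
    m=(abs(v)<35)&(u>150)&(u<225)&(abs(n)<40);P=q[m]; print("plate",np.percentile(P,[1,50,99],0).round(1).tolist())
    m=(v>75)&(v<140)&(u>215)&(n>20)&(u<240)&(n<90);P=q[m]; print("post",len(P),P.mean(0) if len(P) else 0)
t=world(.171,0,0)-[0,0,.022]; print("to plate",((t-p)*1000).round(1)); print("u94",(Rs@U*95).round(1))
E
```

```text
clock: 6.6
position: [0.6158, -0.0564, 0.3934]
tool_rot: [-0.0, 0.969, 0.249, -0.001]
force: [0.7, -0.5, -0.1]
finger_gap: 0.0851
finger_force: 0.0
[ 0.61592761 -0.05640281  0.39357503] [-3.61458891e-04  9.68353263e-01  2.49582150e-01 -7.60083906e-04]
w1 1 314 [[214.7, 45.6, -15.7], [228.8, 51.8, -9.1], [238.1, 57.5, -4.5]]
w1 -1 311 [[214.1, -54.2, -14.5], [227.5, -47.6, -8.4], [237.2, -42.9, -3.7]]
plate [[153.0, -34.2, -10.4], [194.6, 0.4, 3.8], [198.6, 34.4, 9.5]]
post 0 0
w3 1 355 [[214.3, 46.1, -15.2], [227.4, 52.5, -8.6], [237.9, 57.7, -4.3]]
w3 -1 306 [[214.2, -54.3, -14.5], [226.9, -46.9, -8.0], [237.1, -42.5, -3.3]]
plate [[151.5, -34.2, -10.0], [186.9, 1.0, 4.1], [197.9, 34.1, 9.4]]
post 449 [225.56752939 114.91435956  58.80898075]
to plate [-110.1  -27.5 -259.5]
u94 [-23.   41.5  82.3]
```

```bash
python3 -m pendant '[[85,-50,-13,0,0],[85,-90,-22,-20,0],[85,-109,-27,-60,0],[85,-109,-27,-110,0],[85,-109,-27,-160,0],[85,-109,-27,-200,0],[85,-109,-27,-230,0],[85,-109,-27,-248,0],[85,-109,-27,-257,0],[85,-109,-27,-257,0],[10,-109,-27,-257,0],[10,-109,-27,-257,0],[10,-109,-27,-257,0],[10,-109,-27,-257,0],[10,-109,-27,-257,0],[10,-109,-27,-257,0]]'
python3 - <<'E'
from h import *
s=state();print(s["force"],s["wrist_torque"])
d=cam("wrist"); cv2.imwrite("pics/w4.png",d["image"][...,::-1])
E
```

```text
clock: 8.25
position: [0.507, -0.0819, 0.1382]
tool_rot: [-0.001, 0.968, 0.249, -0.0]
force: [-5.7, 10.0, 5.2]
finger_gap: 0.039
finger_force: 55.8
[-5.72375417  9.98239341  5.21695759] [ 0.16472292  0.2427418  -0.05067953]
```

View pics/w4.png

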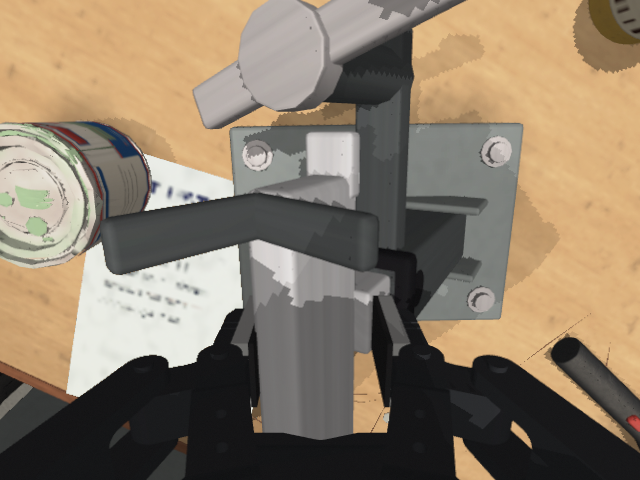

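```bash
python3 -m pendant '[[10,-2,4,9,0],[10,-5,9,17,0],[10,-7,13,26,0],[10,-10,17,35,0],[10,-12,22,43,0],[10,-14.5,26,52,0],[10,-14.5,26,52,0]]'
```

```text
clock: 9.0
position: [0.4922, -0.0561, 0.1898]
tool_rot: [-0.001, 0.968, 0.249, -0.0]
force: [-3.4, 9.2, -3.4]
finger_gap: 0.0384
finger_force: 61.6
```

```bash
python3 -m pendant '[[10,-2,4,9,0],[10,-5,9,17,0],[10,-7,13,25,0],[10,-8,15,29.5,0],[10,-8.5,15.5,30.5,0],[10,-8.5,15.5,30.5,0],[10,-8.5,15.5,30.5,0]]'
python3 - <<'E'
from h import *
d=cam("wrist"); cv2.imwrite("pics/w5.png",d["image"][...,::-1])
W=cloud(d);q=uvn(W)*1000;u,v,n=q[...,0],q[...,1],q[...,2]
m=(abs(v)<20)&(u>90)&(u<130)&(n>10)&(n<35); print(np.percentile(q[m],[50,95,99.5],0).round(1).tolist(), (q[m][:,2]>22).sum())
m=(abs(v-52)<10)&(u>285)&(u<350)&(abs(n)<45);P=q[m];print(len(P),np.percentile(P,[1,50,99],0).round(1).tolist() if len(P) else 0)
E
```

```text
clock: 9.7
position: [0.4835, -0.0411, 0.2198]
tool_rot: [-0.001, 0.968, 0.249, -0.001]
force: [-1.5, 7.4, -6.9]
finger_gap: 0.0384
finger_force: 60.7
[[117.7, 5.7, 17.0], [129.4, 19.4, 20.3], [130.0, 19.9, 20.7]] 0
15120 [[287.0, 45.0, -13.5], [303.8, 51.6, -3.4], [329.1, 56.7, 32.6]]
```

View pics/w5.png

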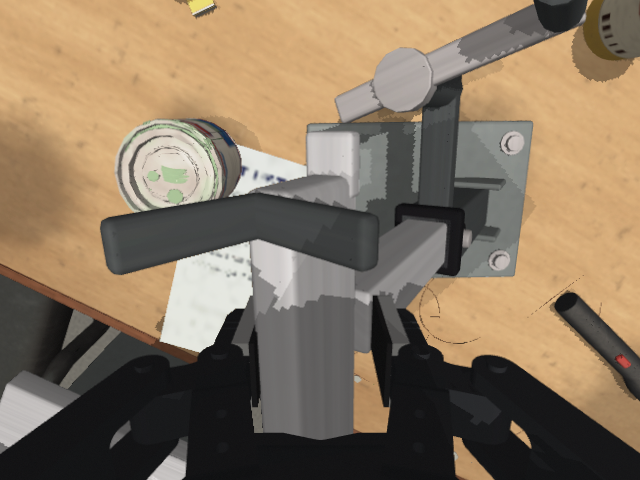

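```bash
python3 -m pendant '[[10,-0.5,1,2,0],[10,-0.5,1,2,0],[10,-0.5,1,2,0],[85,-0.5,1,2,0],[85,-0.5,1,2,0],[85,-0.5,1,2,0],[85,-0.5,1,2,0],[85,-0.5,1,20,0],[85,-0.5,1,60,0],[85,-0.5,1,110,0],[85,-0.5,1,160,0],[85,-0.5,1,160,0]]'
python3 - <<'E'
from h import *
s=state();p=np.array(s["position"])
d=cam("wrist"); W=cloud(d);q=uvn(W)*1000;u,v,n=q[...,0],q[...,1],q[...,2]; im=d["image"]
cv2.imwrite("pics/w6.png",im[...,::-1])
for sg in(1,-1):
    m=(abs(sg*v-50)<12)&(u>312)&(u<350)&(abs(n)<45);P=q[m];print(len(P),np.percentile(P,[1,50,99],0).round(1).tolist() if len(P) else 0)
m=(abs(v)<12)&(u>100)&(u<116)&(n>19.5)&(n<32); print("button pts",m.sum(), np.median(q[m],0) if m.any() else 0)
T=cam("top");W=cloud(T);im=T["image"].astype(int)
m=(np.hypot(W[...,0]-.494,W[...,1]+.363)<.12)&(im.max(-1)<90)&(W[...,2]>.008)&(W[...,2]<.05)
n_,l,st,_=cv2.connectedComponentsWithStats(m.astype(np.uint8));k=1+st[1:,4].argmax();P=W[l==k]
r=cv2.minAreaRect((P[:,:2]*1000).astype(np.float32));print("torch",r,P[:,2].max(),p,s["tool_rot"])
E
```

```text
clock: 10.95
position: [0.4863, -0.0419, 0.3892]
tool_rot: [0.004, 0.969, 0.249, 0.007]
force: [0.5, -0.3, 0.3]
finger_gap: 0.0851
finger_force: 0.0
565 [[312.3, 44.4, -15.4], [322.5, 50.5, -9.4], [329.6, 56.2, -6.0]]
432 [[312.3, -54.8, -14.4], [322.0, -47.8, -8.4], [328.8, -42.9, -4.9]]
button pts 12 [114.35775132   1.73255101  19.79332855]
torch ((492.365478515625, -365.66192626953125), (158.63070678710938, 31.619014739990234), 79.28616333007812) 0.041980681867875846 [ 0.48630086 -0.04186263  0.38918122] [0.00407731 0.96854194 0.248732   0.00650212]
```

```bash
python3 - <<'E'
import cv2
from h import *
d=cam("wrist"); im=d["image"]; c=proj(d,world(.108,0,.022))[0]; print(c)
x,y=int(c[0]),int(c[1]); x0,y0=max(0,x-100),max(0,y-75)
cv2.imwrite("pics/w7.png",cv2.resize(im[y0:y0+150,x0:x0+200],None,fx=4,fy=4)[...,::-1])
E
```

```text
[415.89521514 195.46847037]
```

View pics/w7.png

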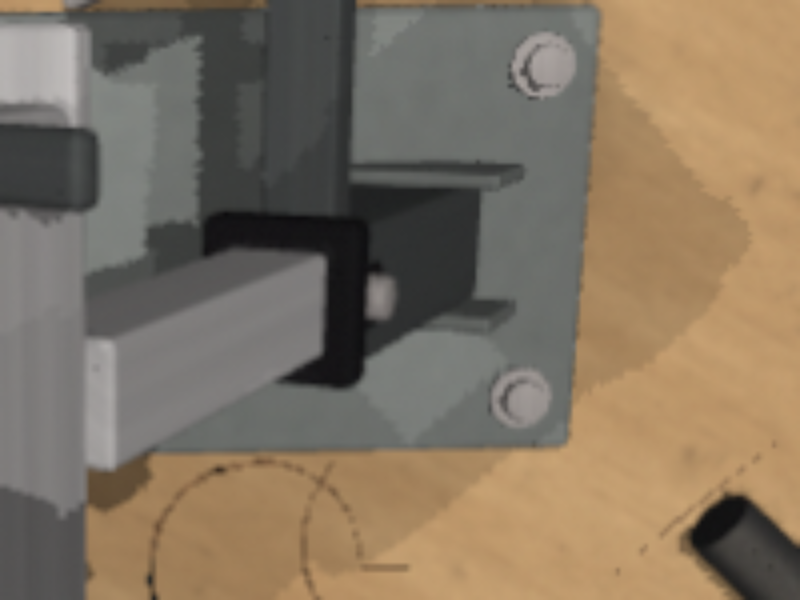

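```bash
python3 -m pendant '[[85,0,-40,0,0],[85,2,-90,0,8],[85,4,-140,-10,16],[85,6,-190,-30,24],[85,6,-240,-50,32],[85,6,-290,-70,40],[85,6,-324,-90,48],[85,6,-324,-120,50.4],[85,6,-324,-120,50.4],[85,6,-324,-120,50.4],[85,6,-324,-120,50.4]]'
python3 - <<'E'
from h import *
s=state();p=np.array(s["position"]);print(s["tool_rot"])
d=cam("wrist");W=cloud(d);im=d["image"].astype(int)
cv2.imwrite("pics/w8.png",d["image"][...,::-1])
m=(np.hypot(W[...,0]-.492,W[...,1]+.366)<.1)&(W[...,2]>.010)&(W[...,2]<.05)
n_,l,st,_=cv2.connectedComponentsWithStats(m.astype(np.uint8));k=1+st[1:,4].argmax();P=W[l==k]
r=cv2.minAreaRect((P[:,:2]*1000).astype(np.float32));print("torch",len(P),r,P[:,2].max())
print(W[...,2][(abs(W[...,2])<.01)].mean())
E
```

```text
clock: 12.2
position: [0.4905, -0.3645, 0.2614]
tool_rot: [0.001, 0.77, 0.638, 0.0]
force: [1.1, 0.4, 0.4]
finger_gap: 0.0847
finger_force: 0.0
[9.66298848e-04 7.70261847e-01 6.37727009e-01 1.19397780e-04]
torch 4827 ((497.3221435546875, -366.1911926269531), (160.23431396484375, 35.330684661865234), 76.41897583007812) 0.03803069087062877
0.0006240828641892242
```

View pics/w8.png

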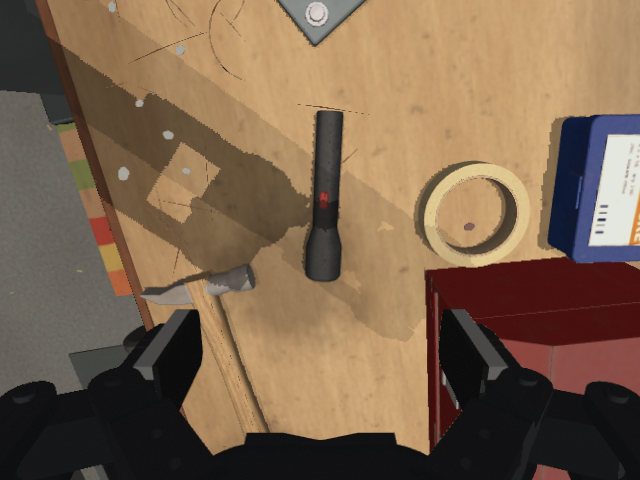

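```bash
python3 - <<'E'
from h import *
s=state();p=np.array(s["position"]);d=cam("wrist");W=cloud(d)
m=(np.hypot(W[...,0]-.495,W[...,1]+.366)<.1)&(W[...,2]>.006)&(W[...,2]<.05)
n_,l,st,_=cv2.connectedComponentsWithStats(m.astype(np.uint8));k=1+st[1:,4].argmax();P=W[l==k][:,:2]
a=np.radians(78);e=np.array([np.cos(a),np.sin(a)]);f=np.array([-e[1],e[0]]);c=np.array([.495,-.366]);t=(P-c)@e;w=(P-c)@f
ts=np.arange(-.075,.08,.01);mid=[];
for x in ts:
    z=w[abs(t-x)<.005]; mid.append((np.percentile(z,1)+np.percentile(z,99))/2)
k=np.polyfit(ts,mid,1);print(np.round(np.array(mid)*1000,1),78+np.degrees(np.arctan(k[0])))
t0=(np.percentile(t,.3)+np.percentile(t,99.7))/2; C=c+t0*e+np.polyval(k,t0)*f; print(C,np.ptp(t)); print("shift",((np.r_[C,.018-.019+.004]-p)*1000).round(1))
w_,x,y,z=s["tool_rot"];print("tool y deg",2*np.degrees(np.arctan2(y,x))-90)
E
```

```text
[-0.2 -0.4 -0.7 -1.  -0.8 -1.4 -1.7 -1.9 -1.6 -2.3 -2.5 -2.8 -2.9 -2.7
 -3.3 -2.6] 76.87504930722491
[ 0.4969317  -0.36566981] 0.16026022839079462
shift [   6.3   -1.  -259. ]
tool y deg -10.741629725908183
```

```bash
python3 -m pendant '[[70,6,-1,-40,-2.4],[70,6,-1,-90,-2.4],[70,6,-1,-140,-2.4],[70,6,-1,-185,-2.4],[70,6,-1,-220,-2.4],[70,6,-1,-245,-2.4],[70,6,-1,-257,-2.4],[70,6,-1,-257,-2.4],[15,6,-1,-257,-2.4],[15,6,-1,-257,-2.4],[15,6,-1,-257,-2.4],[15,6,-1,-257,-2.4],[15,6,-1,-257,-2.4],[15,6,-1,-237,-2.4],[15,6,-1,-200,-2.4],[15,6,-1,-200,-2.4]]'
python3 - <<'E'
from h import *
s=state();p=np.array(s["position"]);d=cam("wrist");W=cloud(d);w_,x,y,z=s["tool_rot"];print(p,"tool y deg",2*np.degrees(np.arctan2(y,x))-90)
cv2.imwrite("pics/w9.png",d["image"][...,::-1])
m=(np.hypot(W[...,0]-p[0],W[...,1]-p[1])<.11)&(W[...,2]>p[2]-.01)&(W[...,2]<p[2]+.05)
v,u=np.where(m&(np.arange(480)[:,None]<300)); print(m.sum())
E
```

```text
clock: 13.9
position: [0.4987, -0.369, 0.0658]
tool_rot: [0.005, 0.784, 0.621, 0.0]
force: [1.1, -1.2, -0.4]
finger_gap: 0.0288
finger_force: 60.0
[ 0.498706   -0.36899564  0.06579347] tool y deg -13.182359485303294
33615
```

View pics/w9.png

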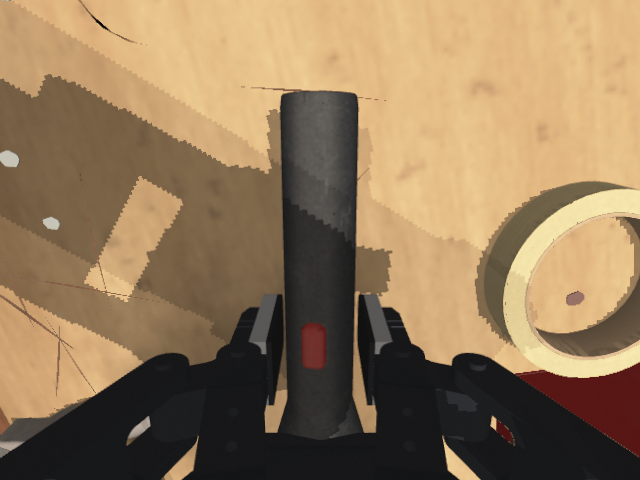

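```bash
python3 -m pendant '[[15,0,0,50,0],[15,0,0,100,0],[15,-2,20,150,-8],[15,-5,50,200,-16],[15,-10,90,250,-24],[15,-14,130,300,-32],[15,-14,180,330,-40],[15,-14,230,330,-48],[15,-14,270,330,-48],[15,-14,310,330,-48],[15,-14,310,330,-48],[15,-14,310,330,-48],[15,-14,310,330,-48]]'
python3 - <<'E'
from h import *
s=state();p=np.array(s["position"]);w_,x,y,z=s["tool_rot"];print(p,"tool y deg",2*np.degrees(np.arctan2(y,x))-90)
c=world(.2915,.0007,0)+[0,0,.027]; print("cradle",c,"shift",((c-[0,0,.0125]-p)*1000).round(1))
T=cam("top");W=cloud(T);q=uvn(W)*1000;u,v,n=q[...,0],q[...,1],q[...,2]
cv2.imwrite("pics/t10.png",T["image"][170:330,200:460,::-1])
# torch now
m=(W[...,2]>p[2]-.01)&(np.hypot(W[...,0]-p[0],W[...,1]-p[1])<.1); print(m.sum())
E
```

```text
clock: 15.25
position: [0.4816, -0.056, 0.3886]
tool_rot: [-0.0, 0.968, 0.249, -0.001]
force: [-0.3, 0.1, -2.0]
finger_gap: 0.0286
finger_force: 60.2
[ 0.48158696 -0.05598209  0.3886428 ] tool y deg -61.14837370341343
cradle [ 0.47719171 -0.0309158   0.2874464 ] shift [  -4.4   25.1 -113.7]
5006
```

```bash
python3 -m pendant '[[15,-6,24,-10,0],[15,-6,24,-40,0],[15,-6,24,-70,0],[15,-6,24,-88,0],[15,-6,24,-98,0],[15,-6,24,-98,0]]'
python3 - <<'E'
from h import *
d=cam("wrist"); cv2.imwrite("pics/w11.png",d["image"][...,::-1]);p=np.array(state()["position"])
W=cloud(d);q=uvn(W)*1000;u,v,n=q[...,0],q[...,1],q[...,2]; s=(W-S0)@Rs*1000
# V rest prong +v: top extents in stand x
m=(abs(v-52)<8)&(s[...,2]>255)&(n>-45)&(n<60); P=s[m]; print(len(P),np.percentile(P,[1,50,99],0).round(1).tolist())
g=world(.2915,0,0);print("Vbottom stand",((g-S0)@Rs*1000).round(1)," tcp stand",((p-S0)@Rs*1000).round(1))
E
```

```text
clock: 15.9
position: [0.4751, -0.0327, 0.29]
tool_rot: [-0.001, 0.969, 0.248, -0.002]
force: [-0.1, -0.7, -1.1]
finger_gap: 0.0287
finger_force: 60.3
6474 [[-126.6, 44.2, 273.8], [-97.2, 51.6, 306.4], [-72.9, 59.8, 311.8]]
Vbottom stand [-95.7   0.  260.4]  tcp stand [-94.8  -1.4 291.5]
```

View pics/w11.png

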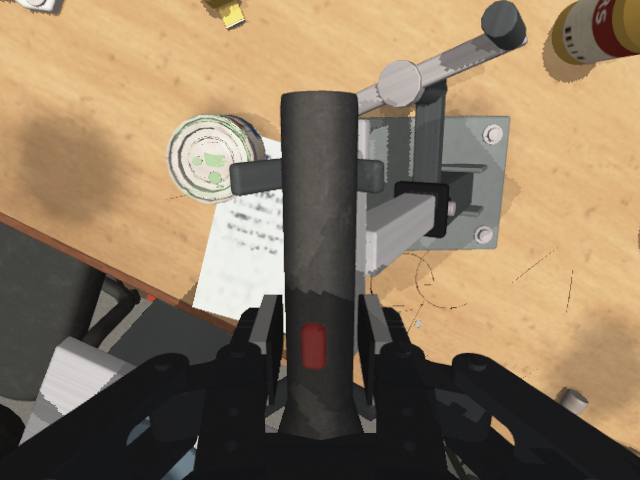

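```bash
python3 - <<'E'
from h import *
d=cam("wrist")
W=cloud(d);s=(W-S0)@Rs*1000
for px in[(236,178),(245,178),(262,176),(370,175),(378,175),(320,130),(290,130),(350,130)]: print(px,s[px[1],px[0]].round(1))
# edge columns of prong at rows 165..190
z=d["z_map"]
for r in(165,175,185):
    row=s[r]; ok=[c for c in range(200,420) if row[c,2]>230]; print(r,ok[0],ok[-1],row[ok[0]+1].round(1),row[ok[-1]-1].round(1))
E
```

```text
(236, 178) [-124.7   51.5  287.7]
(245, 178) [-122.    51.1  284.8]
(262, 176) [-116.3   51.2  280.7]
(370, 175) [-76.4  52.1 285.9]
(378, 175) [-73.7  52.3 287.4]
(320, 130) [-94.4  68.7 311.4]
(290, 130) [-103.3   68.7  308.9]
(350, 130) [-85.4  68.6 308.4]
165 232 381 [-126.1   55.8  284.6] [-72.8  55.7 285.4]
175 230 381 [-127.    52.2  285.2] [-72.7  52.1 285.9]
185 231 381 [-126.6   48.7  286.2] [-72.3  48.2 284.1]
```

```bash
python3 -m pendant '[[15,-2.5,4.5,-2,0],[15,-2.5,4.5,-6,0],[15,-2.5,4.5,-9,0],[15,-2.5,4.5,-9,0]]'
python3 - <<'E'
from h import *
d=cam("wrist");W=cloud(d);s=(W-S0)@Rs*1000;p=np.array(state()["position"])
print("tcp",((p-S0)@Rs*1000).round(1)); col=s[60:140,320]; ok=col[:,2]>250; print("tail",col[ok][0].round(1),col[ok][3].round(1),col[ok][-1].round(1))
row=s[175];ok=[c for c in range(200,420) if row[c,2]>230];print(row[ok[0]+1].round(1),row[ok[-1]-1].round(1),s[130,320].round(1))
E
```

```text
clock: 16.4
position: [0.4731, -0.0274, 0.2824]
tool_rot: [-0.0, 0.969, 0.249, -0.0]
force: [-0.5, 1.0, -1.0]
finger_gap: 0.029
finger_force: 60.2
tcp [-100.7   -1.1  282.6]
tail [-100.5   79.8  300.9] [-100.5   78.9  302.4] [-100.5   66.4  302.7]
[-126.8   53.8  286.4] [-72.8  53.8 286.7] [-100.5   68.9  301.4]
```

```bash
python3 -m pendant '[[15,0,0,-1.5,0],[15,0,0,-2.5,0],[15,0,0,-3,0],[15,0,0,-3,0]]'
```

```text
clock: 16.85
position: [0.4733, -0.0275, 0.2797]
tool_rot: [-0.0, 0.969, 0.249, -0.0]
force: [0.8, 0.1, -1.5]
finger_gap: 0.0286
finger_force: 60.2
```

```bash
python3 -m pendant '[[15,0,0,-1,0],[15,0,0,-2,0],[15,0,0,-2,0]]'; python3 -m pendant '[[15,0,0,-1,0],[15,0,0,-2,0],[15,0,0,-2,0]]'
```

```text
clock: 17.15
position: [0.4733, -0.0275, 0.2776]
tool_rot: [-0.0, 0.969, 0.249, -0.0]
force: [0.1, 0.2, -1.5]
finger_gap: 0.0283
finger_force: 60.2
clock: 17.45
position: [0.4736, -0.0278, 0.2763]
tool_rot: [0.0, 0.969, 0.249, 0.0]
force: [0.7, -0.8, 1.3]
finger_gap: 0.0283
finger_force: 60.5
```

```bash
python3 -m pendant '[[15,0,0,-1,0],[34,0,0,-1,0],[34,0,0,-1,0],[60,0,0,-1,0],[80,0,0,-1,0],[80,0,0,-1,0],[80,0,0,-1,0],[80,0,0,20,0],[80,0,0,60,0],[80,0,0,110,0],[80,0,0,150,0],[80,0,0,150,0],[80,0,0,150,0],[80,0,0,150,0]]'
python3 - <<'E'
from h import *
d=cam("wrist");W=cloud(d);s=(W-S0)@Rs*1000;im=d["image"]
cv2.imwrite("pics/w12.png",im[...,::-1])
m=(s[...,2]>289)&(s[...,2]<330)&(abs(s[...,0]+99)<30)&(abs(s[...,1])<100);P=s[m];r=cv2.minAreaRect(P[:,:2].astype(np.float32));print(r,P[:,2].max(),state()["clock"])
E
```

```text
clock: 18.85
position: [0.4729, -0.0274, 0.4241]
tool_rot: [-0.001, 0.969, 0.249, -0.001]
force: [0.1, -0.5, -0.9]
finger_gap: 0.0805
finger_force: 0.0
((-96.6895523071289, 0.5904312133789062), (158.9401092529297, 34.449134826660156), 89.1647720336914) 307.25360092105615 18.9
```

View pics/w12.png

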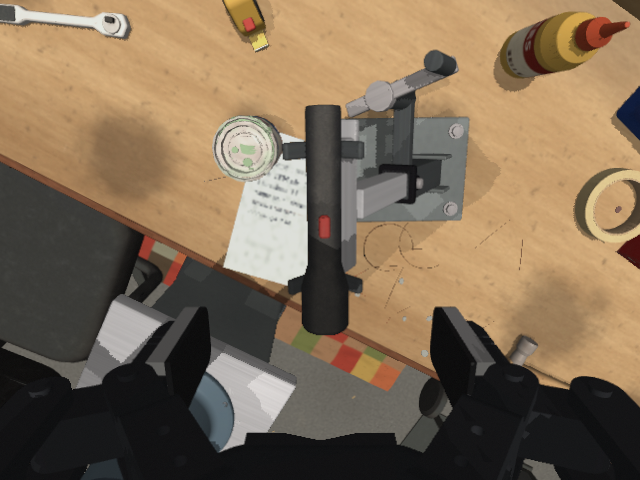

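The torch lies in both V rests, from (323,107) to (325,332), centred and aligned with them. The robot is clear, so I am handing in.

```bash
python3 -c "
from station import *
print(hand_in())"
```

```text
the job is handed in; nothing more can be done
None
```

The lamp stand is set up and the job is handed in: the latch is swung clear to about 1.2 rad, the mast is drawn out about 92 mm with its snap button out, and the torch lies centred in both V rests with the robot clear. The hand-in gave no verdict.

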